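Clamp a jam jar in the date marker and keep the grip on

ROBOT

A 6-joint arm with a two-finger parallel gripper is mounted at the origin on a cart in front of the work surface, level with it; the furniture and walls round the work are solid. World frame = base frame: x ahead of the robot, y to its left, z up, the work surface at z = 0. Lengths are in m, angles in rad, forces in N, time in s.
With the tool pointing down it reaches from about 0.4 to 0.825 m from the base axis. Payload 7 kg.
Tool frame: the origin (TCP) lies on the centre line of the jaws, within the pads' length; the fingertips stand 19 mm ahead of it and the grasp point (between the pads) is the TCP; z points along the fingers, y is the line along which they close (so a half turn about z gives the same grasp; the last joint's range is limited). The gripper opens to 88 mm and grips with 3 to 60 N. Pads are 19 mm wide; open, the fingers measure 130 mm over their backs; the gripper's body (78 mm by 193 mm) begins 47 mm behind the grasp point.
Start: joints at [-0.838, 0.359, 0.012, 0, -1.224, -0.288], TCP at [0.29, -0.609, 0.215] pointing down, gripper open.
Joint ranges: [-3.07, 3.07], [-1.43, 2.12], [-1.02, 1.25], [-3.03, 1.67], [-3.05, -0], [-3.03, 3.03]. Speed limits (rad/s): [2.39, 2.39, 3.01, 3.14, 3.14, 3.14].

INTERFACE

Orientations are given as [roll, pitch, yaw] about the fixed x, y, z axes, in that order (R = Rz(yaw) Ry(pitch) Rx(roll)).
In Python, from station import arm, imaging, models gives the robot as it stands.
- The arm moves only by the tool play_rows, never from a script. Its arguments are lists of equal length, an entry for each row: "travel": the shift along the tool's x, y, z in units of 25 mm (1.0 is 25 mm), a list of three; "twist": the turn about the tool's z in units of 0.15 rad (1.0 is 0.15 rad). A call has 1 to 8 rows; each row shifts and turns the commanded pose from where the row before left it, along the tool's axes as they then stand; what a row does not reach is not made up. A row lasts 1/8 s, in which the tool goes at most 62.5 mm and 10.7 degrees, less where a joint would pass 70% of its speed; a pose out of reach is approached as far as the arm can. A call with a number of a shift or a turn outside -1 to 1 is refused whole. A call with a gripper value outside its range is refused whole. "fingers" is the opening, from 0 (shut) to 1 (fully open), set as the call begins (left out, the last holds). The fingers move at their own pace and stop on an object; "newtons" is the grip in N (left out, the last holds). Time passes only in rows, so rows that do not move let the fingers close. It gives the time, the measured TCP pose, the force, the opening and the grip force at its end, in the units of the state.
- arm.get_state(): the state, without advancing time (a new reading comes with each control period).
- imaging.grab_frame(name): name is "scene" or "top" or "wrist"; returns a dict with "pixels" (420x560x3 uint8, red, green, blue), "fx", "fy", "cx", "cy" (pixels), "R" (3x3) and "t" (3): a world point X has camera coordinates R X + t; the wrist camera has in their place "T_tool_cam" (4x4, takes a point from camera to tool coordinates, whose origin is the TCP and whose axes are the flange's). Camera axes: x right, y down, z forward; pixel columns grow to the right and rows downward; lengths in m; the calibration is good to about 2 mm. A picture is of the moment at which its call begins: read the wrist's pose just before it. There is no depth.
- arm.job_done(): hands the job in; it is judged then, once.
Trained networks look in the newest picture that a camera, given by its name, has taken for a name from the list of things; names that differ only in an ending like _2 or _b are one class to them, and where a whole thing is asked for, a point or a joint stands for the part that bears it (a point fixed in the world has none). Each returns a list of dicts, best first, with "confidence" (0 to 1); they miss things now and then, are a little off and sometimes report something else, mostly with a low value. They report only what shows in the picture. A call takes as long as a camera call.
- models.boxes_of(name, camera): "extent" ([centre column, centre row, width, height] in pixels, round what is visible of it).
- models.silhouettes(name, camera): "pixels" (420x560 bool, what is visible of it) and "extent" ([centre column, centre row, width, height] in pixels, round what is visible of it).
The state is a dict: "t": time; "q": joint angles; "qd": joint speeds; "joint_efforts": joint torques, N m; "eef_pos": TCP position; "ee_rot": TCP orientation; "force": force on the tool from outside, world axes, zero at the start; "moment": the same for the moment, N m; "width": finger opening in m; "gripper_force": force on a finger pad.
Only numpy, scipy, OpenCV 4.12 (cv2) and the standard library are available. Lean on these libraries where they do the work, as an engineer would, in place of code of your own. Each camera call takes 0.05 s, during which the arm holds its last target. There are 200 camera calls.

TASK

Stand the jam jar with the brown paper seal on the date marker's base, in the V-block of its clamp, turned so that the seal on its side faces the marker's lens. Then take your hand off the jar and squeeze the clamp's trigger against its fixed grip, again and again, letting it spring right back in between, until the sprung rubber pad bears on the jar and is pushed at least half way back into its jaw, but never let the pad bottom out. Finish while still holding the trigger squeezed, so that the jar cannot shift while it is marked; move the jaw only with the trigger and leave the other things where they are.

Things in the scene. Friction and masses are not known exactly. Their poses are not given: they have to be found in the camera images.
- station: the date marker, a fixed machine on an aluminium base plate 12 mm thick. Origin on the worktop straight below the axis of the jar when pressed into the V-block; z up, x from there to the marking head, y along the clamp from pump to V-block. In mm: base x -44 to 46, y -197 to 65, with a wing x 40 to 205, y -38 to 38. Mind the wall cupboard overhead: solid beyond world x 0.618 m, above z 0.45 m
- seat (a point): point on top of the base plate (12 mm above the worktop) on the jar's axis when pressed fully into the V-block. In the station's frame (mm) the V-block, a 90 degree V open to -y, takes x -44 to 44, y 11 to 55, up to z 58; pad and jaw across from it x -23 to 23, z 27 to 63
- lens (a point): front of the marking head's lens, 86 mm from the jar's axis along station x, 75 mm above the worktop; the head behind it is a black box x 92 to 195, y -31 to 31, up to 111 high (station frame, mm)
- grip (a point): where to take the pump: midway across fixed grip and squeezed trigger, station x 0, y -167.5 mm, 124 mm above the worktop. The fingers close along station y. Outer face of the fixed grip (upright bar 22 wide, 12 thick, up to z 145): 17.5 mm to -y of here. Trigger's outer face: 17.5 mm to +y when squeezed home, at most 34 mm at rest. Pump body below: x -16 to 16, up to z 100
- trigger_tip (a point): top end of the trigger on its centre line (bar 22 wide in x, 10 thick), 143 mm above the worktop when squeezed. The trigger is the movable bar on the jaw side of the fixed grip, pivoted 87 mm above the worktop; at rest it leans 0.30 rad towards the jaw
- trigger (a joint): angle of the trigger, rad: 0 at rest, 0.30 squeezed home on its stop. It springs back by itself in about 0.5 s; squeezing takes 5 to 25 N. Each squeeze from 0 to 0.30 moves the rod forward one tooth, 5 mm (the first up to 10 mm, under load about 4.5 mm); let it come right back (below 0.03) to take the next tooth
- clamp_rod (a joint): travel of the toothed push rod with its jaw plate towards the V-block, m, 0 to 0.055. Friction (9.5 N) holds the rod where it was pumped to, so once the trigger is let go it slips back until the pad is pushed in by no more than about 7 mm: the full grip lasts only while the trigger is squeezed
- clamp_pad (a joint): how far the rubber pad is pushed back towards its jaw plate, m: 0 free, 0.013 bottomed out; spring 1 N per mm. Half way is 0.0065
- pad_face (a point): middle of the pad's rubber face (44 wide, 34 high), 45 mm above the worktop; it faces the V-block along station y. The jar touches it when its axis is 32.4 mm in front
- jar: the jam jar to be marked: round glass, white lid, a brown paper seal strip over its lid (another jam jar at the back left has none), standing at the left front. 65 mm across (radius 32.4), 94 tall, about 0.33 kg. Origin at the middle of its underside, z up along its axis; its y axis points to the side with the seal
- seal (a point): middle of the brown kraft-paper seal on the jar's side, 33 mm from the axis along the jar's y, 49 mm above its foot; a strip 16 mm wide runs from it up over the rim of the lid to the middle of the lid's top, so it can be seen from above
- tin: bystander: green spice tin, 57 mm across, 68 tall, origin under its middle
- jug: bystander: yellow cream jug, 67x103x85 mm, origin under its middle
- peel: bystander: peeler with black handle lying on the worktop, 170x25x18 mm along its x, origin under its middle
- stopper: bystander: small cork, 23 mm across, 30 tall, origin under its middle

How it is judged:
By the outcome, as a careful person would: the job done as asked, in the order asked, and still so for the second after the job is handed in, while the arm keeps its last pose, push and grip.
It also fails if it takes over 67 s, if anything falls off the work surface, if the arm or the gripper's body presses on something with over 40 N, if the wrist force passes 120 N, or if a joint passes its speed limit or range.

## Working session

There is one attempt and no reset: what is moved stays moved. The work goes in short steps, Python scripts to look and compute and a tool call to move; the robot and the scene stay as the last step left them, time stands still between calls to the robot, and variables do not carry over. Pictures are saved under pics/ and viewed, at most 10 in all, crops included, and the job is handed in when it is done.

Besides the shell and the picture viewer there is one more tool, called after "Request:" in YAML: its name, and indented under it one key for each argument. play_rows: Moves the arm, as the interface text tells. Shifts and turns lie within -1 to 1; 1 stands for 25 mm of shift or 0.15 rad of turn. Its arguments: {"type":"object","properties":{"travel":{"type":"array","items":{"type":"array","items":{"type":"number"}}},"twist":{"type":"array","items":{"type":"number"}},"fingers":{"type":"number"},"newtons":{"type":"number"}},"required":["travel","twist"]}

```bash
ls; mkdir -p pics
cat > h.py <<'E'
import numpy as np, cv2
from station import arm, imaging, models
from scipy.spatial.transform import Rotation as Ro
def save(f,n): cv2.imwrite(f'pics/{n}.png',f['pixels'][...,::-1])
def K(f): return np.array([[f['fx'],0,f['cx']],[0,f['fy'],f['cy']],[0,0,1]])
def proj(f,X):
    c=np.asarray(X)@np.array(f['R']).T+np.array(f['t']); p=c@K(f).T; return p[...,:2]/p[...,2:]
def ray(f,uv):
    R=np.array(f['R']);o=-R.T@np.array(f['t']); d=R.T@np.linalg.inv(K(f))@[uv[0],uv[1],1]; return o,d/np.linalg.norm(d)
def onz(f,uv,z):
    o,d=ray(f,uv); return o+d*(z-o[2])/d[2]
def tri(rs):
    A=sum(np.eye(3)-np.outer(d,d) for o,d in rs); b=sum((np.eye(3)-np.outer(d,d))@o for o,d in rs); return np.linalg.solve(A,b)
def wrist():
    s=arm.get_state(); f=imaging.grab_frame('wrist'); T=np.eye(4)
    T[:3,:3]=Ro.from_euler('xyz',s['ee_rot']).as_matrix();T[:3,3]=s['eef_pos']
    W=np.linalg.inv(T@np.array(f['T_tool_cam'])); f['R']=W[:3,:3];f['t']=W[:3,3]; return f
E
python3 - <<'E'
from h import *
np.set_printoptions(precision=3,suppress=True)
s=arm.get_state();print(s)
for c in('scene','top'):
    f=imaging.grab_frame(c);save(f,c);print(c,f['fx'],np.array(f['R']).tolist(),f['t'])
    for n in('jar','seal','station','lens','trigger_tip','pad_face','clamp_rod','grip','tin','jug','peel','stopper'):
        for r in models.boxes_of(n,c)[:2]: print(n,round(r['confidence'],2),np.round(r['extent'],1))
E
```

```text
pics
{'t': 0.0, 'q': array([-0.838,  0.359,  0.011, -0.   , -1.224, -0.288]), 'qd': array([-0.001, -0.   ,  0.   , -0.001, -0.001,  0.002]), 'joint_efforts': array([  0.   , -58.271,  29.306,   6.997,   0.007,  -0.   ]), 'eef_pos': array([ 0.29 , -0.609,  0.214]), 'ee_rot': array([ 3.14 , -0.   , -2.697]), 'force': array([-0.214, -0.174,  0.104]), 'moment': array([-0.012, -0.011,  0.03 ]), 'gripper_force': 0.0, 'width': 0.08736133717610989}
scene 387.0411683672886 [[-0.6716396640494321, -0.7406100765976691, 0.019921749861919205], [-0.33861245628634024, 0.282940012513147, -0.8973775982086871], [0.658970231591153, -0.6094601412406352, -0.44081353213762364]] [0.431 0.283 0.537]
jar 0.68 [195.2 305.1  35.3  64.1]
seal 0.7 [194.6 304.2  44.4  69.9]
station 0.76 [325.4 219.2 120.9  89.3]
lens 0.76 [327.6 220.6 126.2  88.5]
trigger_tip 0.78 [368.5 194.8  10.6  32.5]
pad_face 0.52 [326.5 220.  129.8  88.4]
pad_face 0.47 [351.9 224.4  22.   22. ]
clamp_rod 0.93 [362.1 219.4  50.7  30.1]
grip 0.86 [326.5 219.4 128.3  89.8]
tin 0.92 [337.2 200.8  23.9  27.3]
jug 0.95 [214.9 231.4  33.1  43.7]
j
[... 284 characters left out ...]
645431652249825], [0.1563097941155472, 0.009301557845573726, -0.9876642796442526]] [0.004 0.656 0.948]
jar 0.97 [152.2 269.7  37.5  30.6]
seal 0.8 [153.8 267.1  39.5  30.6]
station 0.94 [356.3 235.3 133.4  93.6]
lens 0.82 [355.1 236.4 138.5  93.7]
lens 0.28 [150.6 271.4  37.3  31.5]
trigger_tip 0.47 [387.1 258.4  11.9  10.9]
pad_face 0.52 [225.8 249.9  11.8  71.5]
pad_face 0.48 [356.8 263.2  23.3  19.6]
clamp_rod 0.78 [383.6 261.8  83.   20.4]
clamp_rod 0.49 [386.4 260.5  14.1   7.4]
grip 0.65 [356.6 235.  133.1  97.3]
tin 0.67 [390.1 207.6  25.8  21.9]
tin 0.52 [230.1 198.2  17.6  19.2]
jug 0.52 [228.4 195.9  19.2  14.3]
peel 0.88 [226.1 249.5  10.   73.4]
peel 0.4 [384.4 260.2  83.5  20.8]
```

Run:
```python
import cv2
t=cv2.imread('pics/top.png');cv2.imwrite('pics/topc.png',cv2.resize(t[170:320,110:450],(800,353),interpolation=cv2.INTER_CUBIC))
s=cv2.imread('pics/scene.png');cv2.imwrite('pics/sc.png',cv2.resize(s[150:350,160:420],(780,600),interpolation=cv2.INTER_CUBIC))
```

```text
(no output)
```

View pics/topc.png

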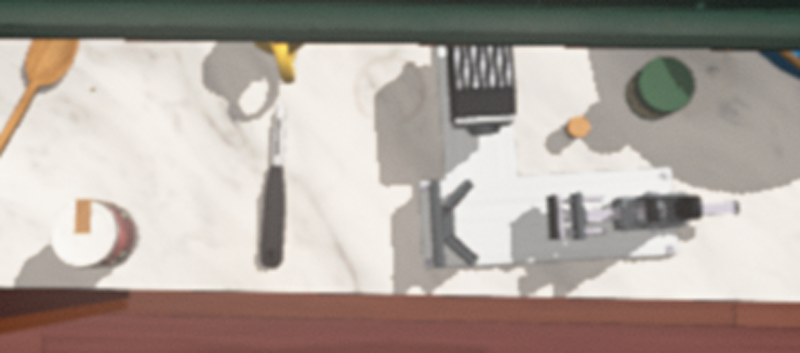

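View pics/sc.png

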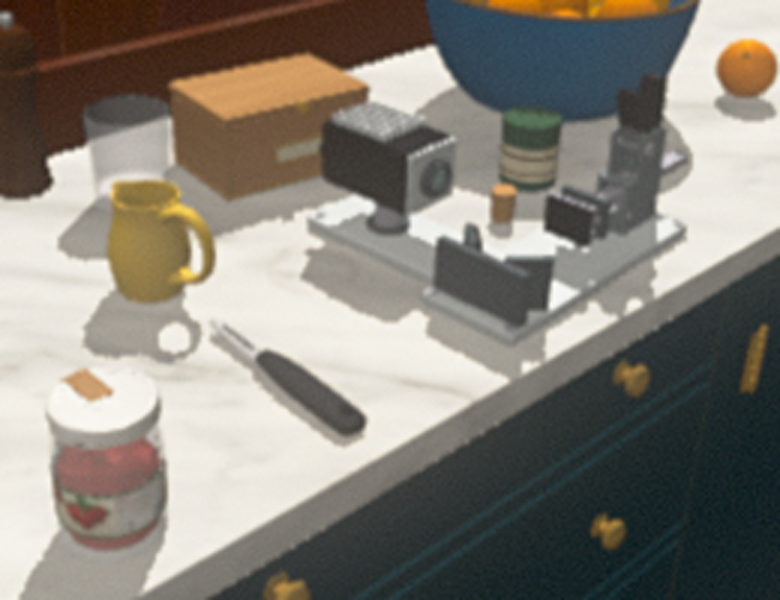

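The top view shows the jar at the left front (lid about px 149,269) with its seal strip towards world +x. The station has its head at the back (px 315,205) and its pump to the right (px 400,259), so the station frame is roughly aligned with the world. The scene view confirms this, with the jar at px (195,305).

Run:
```python
from h import *
np.set_printoptions(precision=3,suppress=True)
ft=imaging.grab_frame('top');fs=imaging.grab_frame('scene')
P=lambda u,v:(110+u*340/800,170+v*150/353)
Q=lambda u,v:(160+u/3,150+v/3)
for n,u,z in [('lid',(88,233),.094),('stripcentre',(83,216),.094),('stripend',(83,200),.094)]: print(n,onz(ft,P(*u),z))
for n,u,v in [('base -44,65',(433,268),(513,340)),('base -44,-197',(674,257),(685,233)),('base 46,65',(420,182),(425,295)),]:
  print(n,onz(ft,P(*u),.012),tri([ray(ft,P(*u)),ray(fs,Q(*v))]))
print('lid',tri([ray(ft,P(88,233)),ray(fs,Q(104,402))]))
r=models.silhouettes('jar','top')[0];m=r['pixels'];print(r['extent'])
for k,n in(('tin',.068),('jug',.085),('peel',.018),('stopper',.03)):
  for r in models.boxes_of(k,'scene')[:1]: print(k,onz(fs,r['extent'][:2],n/2))
# model fit of station projected
print(onz(ft,P(482,127),.08))
```

```text
lid [0.514 0.3   0.094]
stripcentre [0.53  0.305 0.094]
stripend [0.545 0.306 0.094]
base -44,65 [ 0.487 -0.03   0.012] [ 0.489 -0.028  0.   ]
base -44,-197 [ 0.502 -0.275  0.012] [ 0.504 -0.277  0.   ]
base 46,65 [ 0.574 -0.015  0.012] [ 0.574 -0.015  0.006]
lid [0.516 0.304 0.087]
[149.6, 268.4, 34.4, 30.0]
tin [ 0.665 -0.243  0.034]
jug [0.718 0.138 0.042]
peel [0.554 0.143 0.009]
stopper [ 0.63  -0.172  0.015]
[ 0.624 -0.073  0.08 ]
```

```bash
cat >> h.py <<'E'
def plan(xyz,yaw,n=None,s=None):
    "rows (in units) to reach target from state; turn spread equally"
    s=s or arm.get_state(); p=np.array(s['eef_pos']); y0=s['ee_rot'][2]
    d=np.array(xyz)-p; dy=(yaw-y0+np.pi)%(2*np.pi)-np.pi
    def rows(n):
        o=[]
        for i in range(n):
            y=y0+dy*i/n; R=Ro.from_euler('xyz',[np.pi,0,y]).as_matrix(); o.append(R.T@d/n/.025)
        return np.array(o)
    n=n or 1
    while abs(rows(n)).max()>1 or abs(dy/n/.15)>1: n+=1
    print('n',n,'twist',round(dy/n/.15,3)); print(np.round(rows(n),2).tolist())
E
python3 - <<'E'
from h import *
print(np.round(imaging.grab_frame('wrist')['T_tool_cam'],3))
plan((.45,-.12,.27),-3.05)
plan((.45,-.12,.27),-3.05,24)
E
```

```text
[[-0.    -0.959 -0.283  0.078]
 [ 1.    -0.     0.    -0.   ]
 [-0.    -0.283  0.959 -0.169]
 [ 0.     0.     0.     1.   ]]
n 19 twist -0.124
[[-0.75, 0.79, -0.12], [-0.73, 0.8, -0.12], [-0.72, 0.81, -0.12], [-0.7, 0.83, -0.12], [-0.69, 0.84, -0.12], [-0.67, 0.85, -0.12], [-0.65, 0.86, -0.12], [-0.64, 0.88, -0.12], [-0.62, 0.89, -0.12], [-0.61, 0.9, -0.12], [-0.59, 0.91, -0.12], [-0.57, 0.92, -0.12], [-0.55, 0.93, -0.12], [-0.54, 0.94, -0.12], [-0.52, 0.95, -0.12], [-0.5, 0.96, -0.12], [-0.48, 0.97, -0.12], [-0.47, 0.98, -0.12], [-0.45, 0.99, -0.12]]
n 24 twist -0.098
[[-0.59, 0.62, -0.09], [-0.58, 0.63, -0.09], [-0.57, 0.64, -0.09], [-0.56, 0.65, -0.09], [-0.55, 0.66, -0.09], [-0.54, 0.66, -0.09], [-0.53, 0.67, -0.09], [-0.52, 0.68, -0.09], [-0.51, 0.69, -0.09], [-0.5, 0.69, -0.09], [-0.49, 0.7, -0.09], [-0.48, 0.71, -0.09], [-0.47, 0.72, -0.09], [-0.46, 0.72, -0.09], [-0.45, 0.73, -0.09], [-0.44, 0.74, -0.09], [-0.43, 0.74, -0.09], [-0.42, 0.75, -0.09], [-0.41, 0.75, -0.09], [-0.4, 0.76, -0.09], [-0.39, 0.77, -0.09], [-0.37, 0.77, -0.09], [-0.36, 0.78, -0.09], [-0.35, 0.78, -0.09]]
```

Request:
play_rows:
  travel:
    - [-0.74, 0.8, -0.12]
    - [-0.73, 0.81, -0.12]
    - [-0.72, 0.82, -0.12]
    - [-0.7, 0.83, -0.12]
    - [-0.69, 0.84, -0.12]
    - [-0.67, 0.85, -0.12]
    - [-0.65, 0.86, -0.12]
    - [-0.64, 0.88, -0.12]
  twist: [-0.12, -0.12, -0.12, -0.12, -0.12, -0.12, -0.12, -0.12]
  fingers: 1

```text
t: 2.7
eef_pos: [0.3301, -0.3955, 0.2395]
ee_rot: [-3.141, 0.0, -2.552]
force: [-0.2, 0.8, -0.2]
width: 0.0879
gripper_force: 0.0
```

Request:
play_rows:
  travel:
    - [-0.62, 0.89, -0.12]
    - [-0.61, 0.9, -0.12]
    - [-0.59, 0.91, -0.12]
    - [-0.57, 0.92, -0.12]
    - [-0.55, 0.93, -0.12]
    - [-0.54, 0.94, -0.12]
    - [-0.52, 0.95, -0.12]
    - [-0.5, 0.96, -0.12]
  twist: [-0.12, -0.12, -0.12, -0.12, -0.12, -0.12, -0.12, -0.12]

```text
t: 3.7
eef_pos: [0.3071, -0.1809, 0.2636]
ee_rot: [-3.141, 0.001, -2.408]
force: [0.4, 0.3, -0.4]
width: 0.0879
gripper_force: 0.0
```

Request:
play_rows:
  travel:
    - [-0.48, 0.97, -0.12]
    - [-0.47, 0.98, -0.12]
    - [-0.45, 0.9, -0.12]
    - [0, 0, 0]
  twist: [-0.12, -0.12, -0.12, 0]

```text
t: 4.2
eef_pos: [0.2843, -0.1046, 0.2729]
ee_rot: [-3.14, 0.002, -2.351]
force: [0.3, -0.1, 0.1]
width: 0.0875
gripper_force: 0.0
```

Run:
```python
from h import *
import pickle
f=wrist();save(f,'w1');s=arm.get_state();print(f['fx'],s['eef_pos'],s['ee_rot'])
for n in('station','trigger_tip','pad_face','clamp_rod','lens'):
    for r in models.boxes_of(n,'wrist')[:1]: print(n,round(r['confidence'],2),np.round(r['extent'],1))
pickle.dump(f,open('w1.pkl','wb'))
plan((.44,.05,.27),-3.05); plan((.42,.28,.26),-3.05)
```

```text
333.3937685535769 [ 0.28447573 -0.10510388  0.27268566] [-3.14067058e+00  1.77092777e-03 -2.35215200e+00]
pad_face 0.49 [125.8 277.4  15.5  10.4]
lens 0.55 [104.8 278.6 209.7 163.8]
n 9 twist -0.514
[[-0.98, 0.0, 0.01], [-0.98, 0.08, 0.01], [-0.97, 0.15, 0.01], [-0.95, 0.23, 0.01], [-0.93, 0.3, 0.01], [-0.91, 0.37, 0.01], [-0.88, 0.44, 0.01], [-0.84, 0.5, 0.01], [-0.8, 0.57, 0.01]]
n 15 twist -0.308
[[-0.98, 0.47, 0.03], [-0.96, 0.52, 0.03], [-0.94, 0.56, 0.03], [-0.91, 0.6, 0.03], [-0.88, 0.65, 0.03], [-0.85, 0.69, 0.03], [-0.82, 0.72, 0.03], [-0.78, 0.76, 0.03], [-0.75, 0.8, 0.03], [-0.71, 0.83, 0.03], [-0.67, 0.86, 0.03], [-0.63, 0.89, 0.03], [-0.59, 0.92, 0.03], [-0.54, 0.95, 0.03], [-0.5, 0.97, 0.03]]
```

View pics/w1.png

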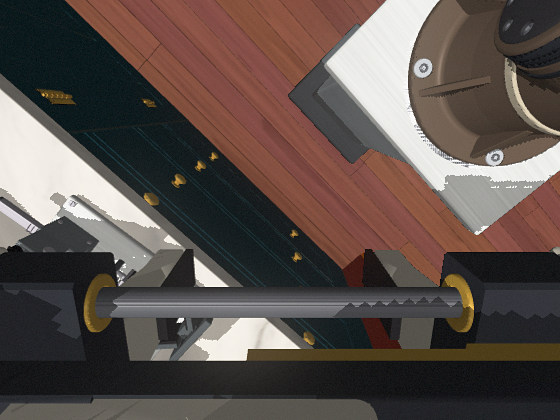

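The wrist view is mostly robot cart and floor: I turned the wrong way, because a positive twist lowers yaw. The hand hides rows above about 250, so I will use yaw ≈ 0, where the camera looks ahead of the hand.

```bash
sed -i "s#'twist',round(dy/n/.15,3)#'twist',round(-dy/n/.15,3)#" h.py
python3 - <<'E'
from h import *
print(arm.get_state()['q'])
plan((.42,-.13,.29),0.05)
E
```

```text
[ 3.27024929e-01 -3.70087967e-01 -5.83653407e-01  3.17701741e-05
 -1.35804807e+00 -1.11249125e+00]
n 17 twist -0.944
[[-0.19, -0.27, -0.04], [-0.15, -0.29, -0.04], [-0.1, -0.31, -0.04], [-0.06, -0.32, -0.04], [-0.01, -0.32, -0.04], [0.03, -0.32, -0.04], [0.08, -0.32, -0.04], [0.12, -0.3, -0.04], [0.16, -0.28, -0.04], [0.2, -0.26, -0.04], [0.23, -0.22, -0.04], [0.26, -0.19, -0.04], [0.29, -0.15, -0.04], [0.31, -0.11, -0.04], [0.32, -0.06, -0.04], [0.32, -0.02, -0.04], [0.32, 0.03, -0.04]]
```

Request:
play_rows:
  travel:
    - [-0.19, -0.27, -0.04]
    - [-0.15, -0.29, -0.04]
    - [-0.1, -0.31, -0.04]
    - [-0.06, -0.32, -0.04]
    - [-0.01, -0.32, -0.04]
    - [0.03, -0.32, -0.04]
    - [0.08, -0.32, -0.04]
    - [0.12, -0.3, -0.04]
  twist: [-0.95, -0.95, -0.95, -0.95, -0.95, -0.95, -0.95, -0.95]

```text
t: 5.5
eef_pos: [0.3487, -0.1175, 0.2799]
ee_rot: [3.14, 0.0, -1.212]
force: [0.4, 0.0, 0.2]
width: 0.0875
gripper_force: 0.0
```

Request:
play_rows:
  travel:
    - [0.16, -0.28, -0.04]
    - [0.2, -0.26, -0.04]
    - [0.23, -0.22, -0.04]
    - [0.26, -0.19, -0.04]
    - [0.29, -0.15, -0.04]
    - [0.31, -0.11, -0.04]
    - [0.32, -0.06, -0.04]
    - [0.32, -0.02, -0.04]
  twist: [-0.95, -0.95, -0.95, -0.95, -0.95, -0.95, -0.95, -0.95]

```text
t: 6.5
eef_pos: [0.4126, -0.1281, 0.2878]
ee_rot: [3.141, 0.001, -0.072]
force: [-0.1, -0.4, 0.5]
width: 0.0878
gripper_force: 0.0
```

Request:
play_rows:
  travel:
    - [0.32, 0, -0.04]
    - [0, 0, 0]
  twist: [-0.95, 0]

```text
t: 6.75
eef_pos: [0.4206, -0.1286, 0.2886]
ee_rot: [3.141, 0.002, 0.065]
force: [0.4, -0.7, -0.1]
width: 0.0877
gripper_force: 0.0
```

Run:
```python
from h import *
import pickle
f=wrist();save(f,'w2');s=arm.get_state();print(s['eef_pos'],s['ee_rot'])
for n in('station','trigger_tip','pad_face','clamp_rod','lens'):
    for r in models.boxes_of(n,'wrist')[:1]: print(n,round(r['confidence'],2),np.round(r['extent'],1))
pickle.dump(f,open('w2.pkl','wb'))
plan((.42,.28,.26),0)
```

```text
[ 0.42024955 -0.1284638   0.2886777 ] [3.14150641e+00 1.45833496e-03 6.32467225e-02]
station 0.61 [330.2  57.2 271.9 114.4]
trigger_tip 0.95 [383.2  67.   28.   30.4]
pad_face 0.86 [320.6  73.8  45.1  43. ]
clamp_rod 0.59 [380.9  75.  165.4  44.9]
lens 0.94 [323.4  58.9 269.3 117.8]
n 17 twist 0.026
[[0.06, -0.96, 0.07], [0.06, -0.96, 0.07], [0.06, -0.96, 0.07], [0.05, -0.96, 0.07], [0.05, -0.96, 0.07], [0.04, -0.96, 0.07], [0.04, -0.96, 0.07], [0.04, -0.96, 0.07], [0.03, -0.96, 0.07], [0.03, -0.96, 0.07], [0.03, -0.96, 0.07], [0.02, -0.96, 0.07], [0.02, -0.96, 0.07], [0.01, -0.96, 0.07], [0.01, -0.96, 0.07], [0.01, -0.96, 0.07], [0.0, -0.96, 0.07]]
```

View pics/w2.png

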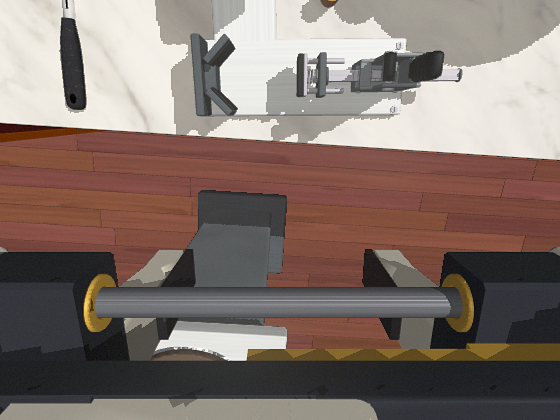

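The wrist view shows the whole base clearly: V-block on the left (px 192–235, 35–115), pump on the right and base right edge near column 403. I'll zoom in for the corners and take a second wrist view from another spot.

Run:
```python
from h import *
plan((.47,-.03,.29),0.065)
import cv2
t=cv2.imread('pics/w2.png');cv2.imwrite('pics/w2c.png',cv2.resize(t[0:135,175:475],(800,360),interpolation=cv2.INTER_CUBIC))
```

```text
n 4 twist 0.002
[[0.56, -0.94, -0.01], [0.56, -0.94, -0.01], [0.56, -0.95, -0.01], [0.56, -0.95, -0.01]]
```

View pics/w2c.png

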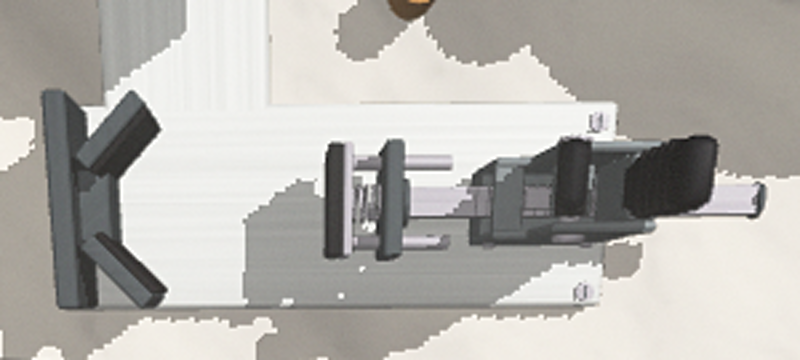

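Crop w2c shows the base corners at (600,306) and (615,104), the wing corners at (102,105) and (268,104), the V-block back top corners at (42,90) and (60,307), and the pad face top edge from (326,143) to (331,258).

```bash
cat > fit.py <<'E'
from h import *
import pickle
from scipy.optimize import least_squares
np.set_printoptions(precision=4,suppress=True)
f=pickle.load(open('w2.pkl','rb'))
k=300/800
pts=[((-44,-197,12),(600,306)),((46,-197,12),(615,104)),((46,-38,12),(268,104)),((46,38,12),(102,105)),((44,55,58),(42,90)),((-44,55,58),(60,307))]
X=np.array([p[0] for p in pts])/1e3; U=np.array([[175+p[1][0]*k,p[1][1]*k] for p in pts])
def W(p,X): 
    c,s=np.cos(p[2]),np.sin(p[2]); X=np.atleast_2d(X); return np.c_[p[0]+c*X[:,0]-s*X[:,1],p[1]+s*X[:,0]+c*X[:,1],X[:,2]+(p[3] if len(p)>3 else 0)]
for p0 in ([.53,-.09,.06],[.53,-.09,.06,0]):
    r=least_squares(lambda p:(proj(f,W(p,X))-U).ravel(),p0,x_scale=[.01]*len(p0)); print(r.x); print(r.fun.reshape(-1,2).round(1).tolist())
    if len(p0)==3: S=r.x
np.save('S.npy',S)
print('pad y top edge', [onz(f,(175+u*k,v*k),.062) for u,v in((326,143),(331,258))])
print('seat',W(S,(0,0,.012)),'grip',W(S,(0,-.1675,.124)),'pad0',W(S,(0,-.07,.045)))
def loc(w): 
    c,s=np.cos(S[2]),np.sin(S[2]); d=np.asarray(w)[:2]-S[:2]; return c*d[0]+s*d[1],-s*d[0]+c*d[1]
print([loc(onz(f,(175+u*k,v*k),.062)) for u,v in((326,143),(331,258))])
ft=imaging.grab_frame('top'); 
print('top reproj',proj(ft,W(S,X)).round(1).tolist()); print('top read',[[110+u*.425,170+v*.425] for u,v in((674,257),)])
E
python3 fit.py
```

```text
[ 0.5312 -0.0814  0.0703]
[[0.2, 0.7], [1.9, -0.9], [0.6, -0.1], [0.1, -0.1], [-1.0, -1.1], [-1.6, 2.1]]
[ 0.532  -0.0813  0.0704 -0.0054]
[[-1.2, 0.0], [0.3, -0.7], [0.6, 0.1], [0.8, 0.1], [0.1, -0.8], [-0.6, 1.3]]
pad y top edge [array([ 0.5575, -0.1408,  0.062 ]), array([ 0.5134, -0.1465,  0.062 ])]
seat [[ 0.5312 -0.0814  0.012 ]] grip [[ 0.543  -0.2485  0.124 ]] pad0 [[ 0.5362 -0.1512  0.045 ]]
[(np.float64(0.022028870539925468), np.float64(-0.06113426324559624)), (np.float64(-0.02237917484906808), np.float64(-0.06371997195674439))]
top reproj [[398.9, 279.8], [395.4, 242.4], [330.1, 245.8], [298.9, 247.4], [292.5, 247.2], [294.7, 285.6]]
top read [[396.45, 279.225]]
```

Request:
play_rows:
  travel:
    - [0.3, -0.95, -0.01]
    - [0.3, -0.95, -0.01]
    - [0.3, -0.95, -0.01]
    - [0.3, -0.95, -0.01]
    - [0, 0, 0]
  twist: [0, 0, 0, 0, 0]

```text
t: 7.72
eef_pos: [0.4441, -0.0299, 0.2903]
ee_rot: [-3.141, -0.0, 0.069]
force: [0.1, 0.1, -0.2]
width: 0.0876
gripper_force: 0.0
```

Run:
```python
from h import *
import pickle
f=wrist();save(f,'w3');s=arm.get_state();print(s['eef_pos'],s['ee_rot'])
pickle.dump(f,open('w3.pkl','wb'))
S=np.load('S.npy')
cv2.imwrite('pics/w3c.png',cv2.resize(cv2.imread('pics/w3.png')[40:200,220:520],(800,427),interpolation=cv2.INTER_CUBIC))
plan((.45,.28,.27),0)
```

```text
[ 0.44380337 -0.03057942  0.2902785 ] [3.14157269e+00 4.30938087e-05 6.88434540e-02]
n 13 twist 0.035
[[0.08, -0.95, 0.06], [0.08, -0.95, 0.06], [0.07, -0.95, 0.06], [0.07, -0.95, 0.06], [0.06, -0.95, 0.06], [0.06, -0.95, 0.06], [0.05, -0.95, 0.06], [0.05, -0.95, 0.06], [0.04, -0.95, 0.06], [0.04, -0.96, 0.06], [0.03, -0.96, 0.06], [0.03, -0.96, 0.06], [0.02, -0.96, 0.06]]
```

View pics/w3c.png

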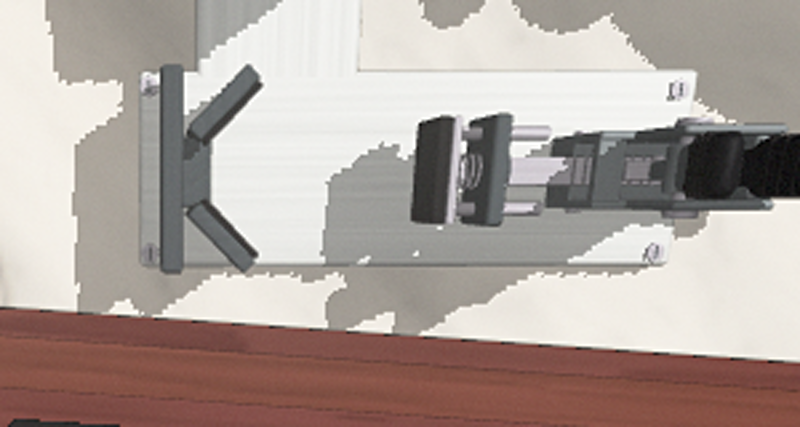

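Crop w3c shows all base corners at (138,71), (139,266), (695,71) and (665,266), the wing corners at (197,72) and (358,71), and the V-block back top edge from (161,66) to (162,272).

```bash
cat > fit2.py <<'E'
from fit import *
f3=pickle.load(open('w3.pkl','rb'))
p3=[((46,65,12),(138,71)),((-44,65,12),(139,266)),((46,-197,12),(695,71)),((-44,-197,12),(665,266)),((46,38,12),(197,72)),((46,-38,12),(358,71)),((44,55,58),(161,66)),((-44,55,58),(162,272))]
X3=np.array([p[0] for p in p3])/1e3; U3=np.array([[220+p[1][0]*k,40+p[1][1]*k] for p in p3])
print('---')
for nm,fn,n in (('w3',lambda p:(proj(f3,W(p,X3))-U3).ravel(),4),('both',lambda p:np.r_[(proj(f3,W(p,X3))-U3).ravel(),(proj(f,W(p,X))-U).ravel()],4),('both3',lambda p:np.r_[(proj(f3,W(p,X3))-U3).ravel(),(proj(f,W(p,X))-U).ravel()],3)):
    r=least_squares(fn,[.53,-.09,.06,0][:n],x_scale=[.01]*n,loss='soft_l1'); print(nm,r.x); print(fn(r.x).reshape(-1,2).round(1).tolist())
S=r.x; np.save('S.npy',S)
# pad face: top edge nearest V, triangulate both views
a=[tri([ray(f,(175+u[0]*k,u[1]*k)),ray(f3,(220+v[0]*k,40+v[1]*k))]) for u,v in (((326,143),(419,116)),((331,258),(412,222)))]
print('pad',a,[loc(x) for x in a])
print('seat',W(S,(0,0,.012)),'grip',W(S,(0,-.1675,.124)))
E
python3 fit2.py | sed -n '/---/,$p'
```

```text
---
w3 [ 0.5317 -0.0818  0.0698 -0.0054]
[[0.5, 0.2], [0.5, 0.1], [0.1, -0.0], [-0.3, -0.1], [-0.2, -0.2], [-0.1, 0.1], [-0.0, -1.2], [-0.4, 0.9]]
both [ 0.5318 -0.0816  0.0704 -0.005 ]
[[0.2, 0.1], [0.3, 0.0], [0.0, -0.2], [-0.3, -0.3], [-0.4, -0.3], [-0.3, 0.0], [-0.3, -1.3], [-0.6, 0.9], [-1.0, 0.3], [0.6, -0.5], [0.8, 0.3], [1.0, 0.3], [0.3, -0.6], [-0.4, 1.6]]
both3 [ 0.5312 -0.0813  0.07  ]
[[-0.1, 0.1], [0.0, 0.8], [2.1, -0.2], [1.5, 0.5], [-0.5, -0.3], [0.4, -0.0], [-0.5, -1.4], [-0.9, 1.7], [0.1, 0.8], [1.9, -0.8], [0.5, -0.0], [-0.0, -0.0], [-1.1, -1.0], [-1.7, 2.2]]
pad [array([ 0.5612, -0.1419,  0.0315]), array([ 0.5146, -0.1487,  0.0201])] [(np.float64(0.025680655158899317), np.float64(-0.06242674075197966)), (np.float64(-0.021359492763133134), np.float64(-0.06600817582315865))]
seat [[ 0.5312 -0.0813  0.012 ]] grip [[ 0.5429 -0.2484  0.124 ]]
```

Request:
play_rows:
  travel:
    - [0.08, -0.95, 0.06]
    - [0.08, -0.95, 0.06]
    - [0.07, -0.95, 0.06]
    - [0.07, -0.95, 0.06]
    - [0.06, -0.95, 0.06]
    - [0.06, -0.95, 0.06]
    - [0.05, -0.95, 0.06]
    - [0.05, -0.95, 0.06]
  twist: [0.04, 0.04, 0.04, 0.04, 0.04, 0.04, 0.04, 0.04]

```text
t: 8.82
eef_pos: [0.448, 0.1593, 0.2783]
ee_rot: [-3.141, -0.0, 0.018]
force: [-0.7, 0.2, -0.6]
width: 0.0874
gripper_force: 0.0
```

Request:
play_rows:
  travel:
    - [0.04, -0.95, 0.06]
    - [0.04, -0.95, 0.06]
    - [0.03, -0.95, 0.06]
    - [0.03, -0.95, 0.06]
    - [0.02, -0.95, 0.06]
    - [0, 0, 0]
  twist: [0.04, 0.04, 0.04, 0.04, 0.04, 0]

```text
t: 9.57
eef_pos: [0.4511, 0.2795, 0.2702]
ee_rot: [3.141, 0.001, -0.009]
force: [0.7, -0.5, 0.1]
width: 0.0873
gripper_force: 0.0
```

Run:
```python
from h import *
import pickle
f=wrist();save(f,'w4');s=arm.get_state();print(s['eef_pos'],s['ee_rot'])
for n in('jar','seal'):
    for r in models.boxes_of(n,'wrist')[:2]: print(n,round(r['confidence'],2),np.round(r['extent'],1))
pickle.dump(f,open('w4.pkl','wb'))
c=proj(f,np.array([.515,.302,.094])).astype(int);print(c)
x,y=max(0,c[0]-100),max(0,c[1]-75);print(x,y)
cv2.imwrite('pics/w4c.png',cv2.resize(cv2.imread('pics/w4.png')[y:y+150,x:x+200],(800,600),interpolation=cv2.INTER_CUBIC))
```

```text
[0.45097278 0.27875445 0.27033607] [ 3.14084616e+00  6.05240977e-04 -9.53363088e-03]
jar 0.93 [252.1 123.9  61.3  63.2]
seal 0.57 [250.6 125.5  64.2  66.8]
[254 124]
154 49
```

View pics/w4c.png

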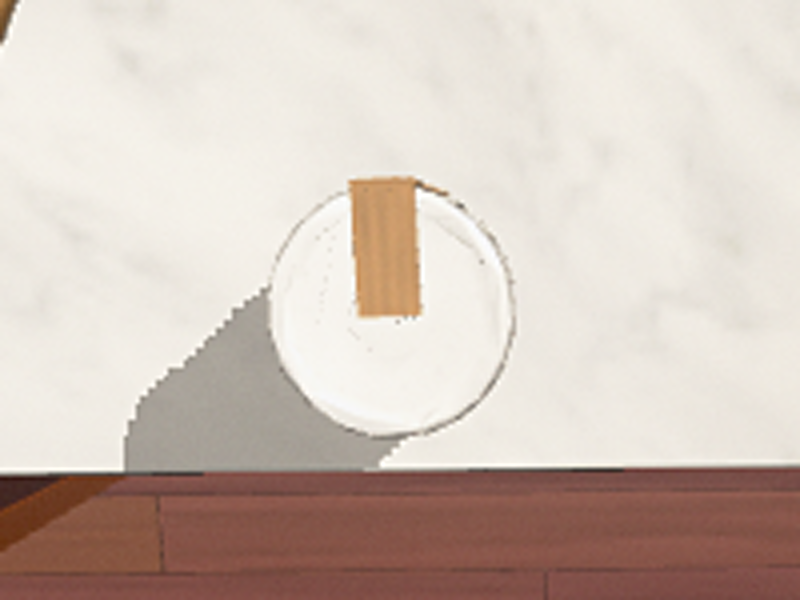

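Crop w4c shows the lid circle centred at about (392,312) with a radius of about 123 px. The paper strip runs from its middle (390,317) to the rim at (383,180), so it points almost along world +x.

Run:
```python
from h import *
import pickle
np.set_printoptions(precision=4,suppress=True)
f=pickle.load(open('w4.pkl','rb'));q=lambda u,v:(154+u/4,49+v/4)
c=onz(f,q(392,312),.094);a=onz(f,q(390,317),.094);b=onz(f,q(383,181),.094)
ft=imaging.grab_frame('top');r=models.silhouettes('jar','top')[0];
print('lid',c,a,b,'seal az',np.arctan2(*(b-a)[[1,0]]),np.arctan2(*(b-c)[[1,0]]))
# orange mask direction
m=f['pixels'][49:199,154:354].astype(int);k=(m[...,0]-m[...,2]>60)&(m[...,0]>150);k[100:]=0
n,l,st,ce=cv2.connectedComponentsWithStats(k.astype(np.uint8));
i=1+np.argmax([st[j][4]*(abs(ce[j]-[97,62]).max()<15) for j in range(1,n)]);print(st[i])
rect=cv2.minAreaRect(np.argwhere(l==i)[:,::-1].astype(np.float32));B=cv2.boxPoints(rect)
W=np.array([onz(f,(154+x,49+y),.094) for x,y in B]);print(W[:,:2],np.arctan2(*(W[1]-W[0])[[1,0]]),np.arctan2(*(W[2]-W[1])[[1,0]]))
print('height check', tri([ray(f,q(392,312)),ray(ft,(110+88*.425,170+233*.425))]))
plan((c[0],c[1],.17),0.0,s=None)
```

```text
lid [0.5122 0.3047 0.094 ] [0.511  0.3052 0.094 ] [0.5434 0.3059 0.094 ] seal az 0.02015160201107231 0.03835045991060809
[ 87  44  18  35 553]
[[0.5446 0.3144]
 [0.5445 0.2977]
 [0.5122 0.2986]
 [0.5123 0.3157]] -1.5805688651276129 3.1143625536222665
height check [0.513  0.3057 0.0759]
n 5 twist -0.014
[[0.49, -0.22, 0.81], [0.49, -0.22, 0.81], [0.49, -0.22, 0.81], [0.49, -0.22, 0.81], [0.49, -0.22, 0.81]]
```

Request:
play_rows:
  travel:
    - [0.49, -0.22, 0.75]
    - [0.49, -0.22, 0.75]
    - [0.49, -0.22, 0.75]
    - [0.49, -0.22, 0.75]
    - [0.49, -0.22, 0.75]
    - [0, 0, 0]
  twist: [-0.05, -0.05, -0.05, -0.04, -0.04, 0]

```text
t: 10.58
eef_pos: [0.5122, 0.3055, 0.1744]
ee_rot: [3.139, 0.003, 0.024]
force: [-0.1, 0.5, -0.5]
width: 0.0881
gripper_force: 0.0
```

Run:
```python
from h import *
s=arm.get_state();print(s['eef_pos'],s['ee_rot'][2]);plan((.5125,.305,.078),0.025)
```

```text
[0.5121856  0.30545437 0.17438159] 0.02370216252584867
n 4 twist -0.002
[[0.0, 0.0, 0.96], [0.0, 0.0, 0.96], [0.0, 0.0, 0.96], [0.0, 0.0, 0.96]]
```

Request:
play_rows:
  travel:
    - [0, 0, 0.9]
    - [0, 0, 0.9]
    - [0, 0, 0.9]
    - [0, 0, 0.7]
    - [0, 0, 0.45]
    - [0, 0, 0]
  twist: [0, 0, 0, 0, 0, 0]

```text
t: 11.32
eef_pos: [0.512, 0.3057, 0.0805]
ee_rot: [3.141, 0.001, 0.024]
force: [-0.8, -0.5, 0.9]
width: 0.0876
gripper_force: 0.0
```

Request:
play_rows:
  travel:
    - [0, 0, 0]
    - [0, 0, 0]
    - [0, 0, 0]
    - [0, 0, 0]
  twist: [0, 0, 0, 0]
  fingers: 0
  newtons: 20

```text
t: 11.82
eef_pos: [0.5124, 0.3063, 0.0812]
ee_rot: [-3.141, -0.001, 0.024]
force: [-0.3, 0.6, 1.7]
width: 0.0611
gripper_force: 20.0
```

Request:
play_rows:
  travel:
    - [0, 0, -0.5]
    - [0, 0, -0.9]
    - [0, 0, -0.9]
    - [0, 0, -0.9]
    - [0, 0, -0.9]
    - [0, 0, -0.7]
  twist: [0, 0, 0, 0, 0, 0]

```text
t: 12.58
eef_pos: [0.512, 0.3057, 0.2019]
ee_rot: [-3.142, 0.0, 0.024]
force: [-0.1, 0.6, -3.7]
width: 0.061
gripper_force: 20.0
```

Run:
```python
from h import *
s=arm.get_state();print(s['eef_pos'],s['ee_rot'][2],s['width']);plan((.5319,-.0875,.205),0.07,18)
f=wrist();save(f,'w5')
```

```text
[0.51195845 0.30565406 0.20189728] 0.024086064350539838 0.06098181178313373
n 18 twist -0.017
[[0.02, 0.87, -0.01], [0.02, 0.87, -0.01], [0.02, 0.87, -0.01], [0.02, 0.87, -0.01], [0.01, 0.87, -0.01], [0.01, 0.87, -0.01], [0.01, 0.87, -0.01], [0.01, 0.87, -0.01], [0.01, 0.87, -0.01], [0.0, 0.87, -0.01], [0.0, 0.87, -0.01], [-0.0, 0.87, -0.01], [-0.0, 0.87, -0.01], [-0.01, 0.87, -0.01], [-0.01, 0.87, -0.01], [-0.01, 0.87, -0.01], [-0.01, 0.87, -0.01], [-0.01, 0.87, -0.01]]
```

Request:
play_rows:
  travel:
    - [0.02, 0.5, -0.01]
    - [0.02, 0.85, -0.01]
    - [0.02, 0.87, -0.01]
    - [0.02, 0.87, -0.01]
    - [0.01, 0.87, -0.01]
    - [0.01, 0.87, -0.01]
    - [0.01, 0.87, -0.01]
    - [0.01, 0.87, -0.01]
  twist: [-0.02, -0.02, -0.02, -0.02, -0.02, -0.02, -0.02, -0.02]

```text
t: 13.62
eef_pos: [0.521, 0.1404, 0.2029]
ee_rot: [-3.142, -0.0, 0.048]
force: [1.4, 1.1, -4.9]
width: 0.061
gripper_force: 20.0
```

Request:
play_rows:
  travel:
    - [0.01, 0.87, -0.01]
    - [0, 0.87, -0.01]
    - [0, 0.87, -0.01]
    - [0, 0.87, -0.01]
    - [0, 0.87, -0.01]
    - [-0.01, 0.87, -0.01]
    - [-0.01, 0.87, -0.01]
    - [-0.01, 0.87, -0.01]
  twist: [-0.02, -0.02, -0.02, -0.02, -0.02, -0.02, -0.02, -0.02]

```text
t: 14.62
eef_pos: [0.5305, -0.0333, 0.2048]
ee_rot: [-3.142, -0.0, 0.072]
force: [0.4, -0.6, -4.0]
width: 0.0614
gripper_force: 20.0
```

Request:
play_rows:
  travel:
    - [0, 0.8, 0]
    - [0, 0.6, 0]
    - [0, 0.3, 0]
    - [0, 0, 0]
  twist: [0, 0, 0, 0]

```text
t: 15.12
eef_pos: [0.5337, -0.0747, 0.2047]
ee_rot: [-3.142, 0.0, 0.071]
force: [0.3, 0.5, -4.4]
width: 0.0615
gripper_force: 20.0
```

Run:
```python
from h import *
s=arm.get_state();print(s['eef_pos'],s['ee_rot'][2],s['width'],s['force']);plan((.5319,-.0875,.1),0.07)
```

```text
[ 0.53370203 -0.07467537  0.20470519] 0.07145767755509747 0.061483906625190765 [ 0.2938134   0.52299931 -4.43341081]
n 5 twist 0.002
[[-0.02, 0.1, 0.84], [-0.02, 0.1, 0.84], [-0.02, 0.1, 0.84], [-0.02, 0.1, 0.84], [-0.02, 0.1, 0.84]]
```

Request:
play_rows:
  travel:
    - [-0.05, 0.3, 0]
    - [-0.02, 0.22, 0.5]
    - [0, 0, 0.9]
    - [0, 0, 0.9]
    - [0, 0, 0.9]
    - [0, 0, 0.7]
    - [0, 0, 0.3]
    - [0, 0, 0]
  twist: [0, 0, 0, 0, 0, 0, 0, 0]

```text
t: 16.12
eef_pos: [0.5326, -0.0875, 0.0992]
ee_rot: [3.141, 0.001, 0.072]
force: [-0.2, 0.8, -3.8]
width: 0.0614
gripper_force: 20.0
```

Run:
```python
from h import *
s=arm.get_state();print(s['eef_pos'],s['ee_rot'][2],s['width'],s['force'])
f=wrist();save(f,'w6')
fs=imaging.grab_frame('scene');save(fs,'s6')
a=cv2.resize(cv2.imread('pics/s6.png')[160:270,270:420],(800,587),interpolation=cv2.INTER_CUBIC);cv2.imwrite('pics/s6c.png',a)
```

```text
[ 0.53264461 -0.08745904  0.09922292] 0.0723578049423339 0.06144687946375698 [-0.22397429  0.78902236 -3.84591572]
```

View pics/s6c.png

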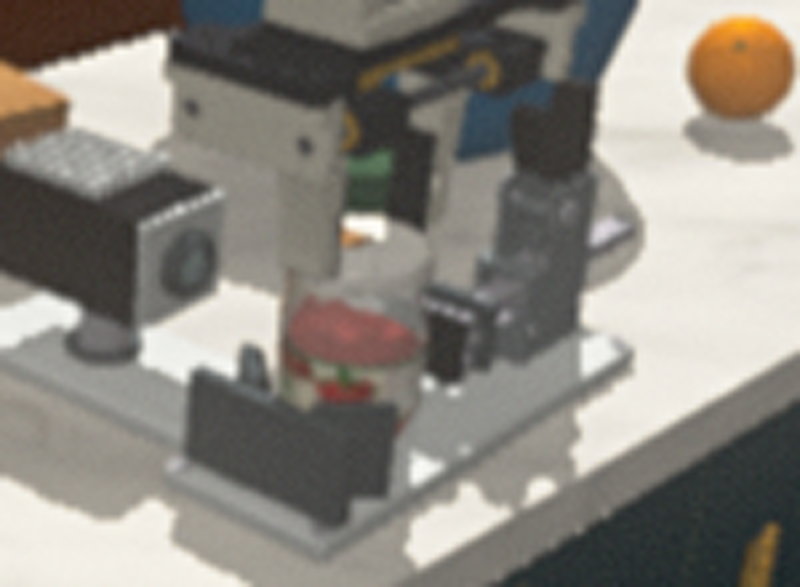

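The jar hangs upright in front of the V-block, with clear space to the pad and the head.

Request:
play_rows:
  travel:
    - [0, 0, 0.1]
    - [0, 0, 0.08]
    - [0, 0, 0.06]
    - [0, 0, 0]
  twist: [0, 0, 0, 0]

```text
t: 16.73
eef_pos: [0.5328, -0.0874, 0.0937]
ee_rot: [3.142, 0.0, 0.072]
force: [-0.2, -0.2, -4.0]
width: 0.0609
gripper_force: 20.0
```

Request:
play_rows:
  travel:
    - [-0.02, -0.06, 0]
    - [-0.02, -0.06, 0]
    - [0, -0.04, 0]
    - [0, 0, 0]
  twist: [0, 0, 0, 0]

```text
t: 17.23
eef_pos: [0.5317, -0.0833, 0.0938]
ee_rot: [-3.142, -0.0, 0.072]
force: [-0.0, -0.1, -4.0]
width: 0.0613
gripper_force: 20.0
```

Request:
play_rows:
  travel:
    - [0, 0, 0.04]
    - [0, 0, 0.04]
    - [0, 0, 0]
  twist: [0, 0, 0]

```text
t: 17.6
eef_pos: [0.5324, -0.0835, 0.0932]
ee_rot: [3.141, -0.002, 0.073]
force: [-4.2, 1.9, 8.2]
width: 0.0615
gripper_force: 20.0
```

Request:
play_rows:
  travel:
    - [0, -0.03, 0]
    - [0, -0.03, 0]
    - [0, 0, 0]
  twist: [0, 0, 0]

```text
t: 17.98
eef_pos: [0.5323, -0.0829, 0.0933]
ee_rot: [3.14, -0.002, 0.073]
force: [-2.2, -3.8, 7.4]
width: 0.0611
gripper_force: 20.0
```

Request:
play_rows:
  travel:
    - [0, -0.03, -0.02]
    - [0, 0, 0]
  twist: [0, 0]

```text
t: 18.23
eef_pos: [0.5322, -0.0818, 0.0933]
ee_rot: [3.141, -0.001, 0.073]
force: [-0.6, -3.9, 6.3]
width: 0.0609
gripper_force: 20.0
```

Request:
play_rows:
  travel:
    - [0, 0, 0]
    - [0, 0, 0]
    - [0, 0, 0]
    - [0, 0, 0]
  twist: [0, 0, 0, 0]
  fingers: 1

```text
t: 18.73
eef_pos: [0.5315, -0.081, 0.0921]
ee_rot: [-3.141, 0.0, 0.072]
force: [0.3, 0.0, 0.3]
width: 0.087
gripper_force: 0.0
```

Request:
play_rows:
  travel:
    - [0, 0, -0.4]
    - [0, 0, -0.9]
    - [0, 0, -0.9]
    - [0, 0, -0.9]
    - [0, 0, -0.9]
    - [0, 0, -0.9]
    - [0, 0, 0]
  twist: [0, 0, 0, 0, 0, 0, 0]

```text
t: 19.6
eef_pos: [0.5327, -0.0811, 0.2174]
ee_rot: [-3.141, -0.004, 0.072]
force: [-0.4, 0.2, -0.8]
width: 0.0877
gripper_force: 0.0
```

Run:
```python
from h import *
s=arm.get_state();print(s['eef_pos'],s['ee_rot'][2],s['width'],s['force'])
plan((.46,-.17,.24),0.07)
```

```text
[ 0.53268736 -0.08114525  0.21737284] 0.07241678968866005 0.08766809245010948 [-0.36420354  0.187954   -0.78695063]
n 4 twist 0.004
[[-0.79, 0.83, -0.23], [-0.79, 0.83, -0.23], [-0.79, 0.83, -0.23], [-0.79, 0.84, -0.23]]
```

Request:
play_rows:
  travel:
    - [-0.7, 0.83, -0.4]
    - [-0.75, 0.83, -0.4]
    - [-0.75, 0.83, -0.4]
    - [-0.75, 0.83, -0.4]
    - [0, 0, 0]
    - [0, 0, 0]
  twist: [0, 0, 0, 0, 0, 0]

```text
t: 20.35
eef_pos: [0.4635, -0.1695, 0.2546]
ee_rot: [-3.141, 0.0, 0.071]
force: [0.2, 0.7, 0.2]
width: 0.0876
gripper_force: 0.0
```

Run:
```python
from h import *
import pickle
s=arm.get_state();print(s['eef_pos'],s['ee_rot'][2])
f=wrist();save(f,'w7');pickle.dump(f,open('w7.pkl','wb'))
for n in('jar','trigger_tip','pad_face'):
    for r in models.boxes_of(n,'wrist')[:2]: print(n,round(r['confidence'],2),np.round(r['extent'],1))
cv2.imwrite('pics/w7c.png',cv2.resize(cv2.imread('pics/w7.png')[0:190,160:430],(800,563),interpolation=cv2.INTER_CUBIC))
```

```text
[ 0.46346918 -0.1695463   0.25457139] 0.07139400846363775
jar 0.62 [195.4 111.2  74.7  69.3]
trigger_tip 0.63 [347.2 112.7  31.1  27.1]
pad_face 0.7 [280.9 113.8  50.9  40.6]
```

View pics/w7c.png

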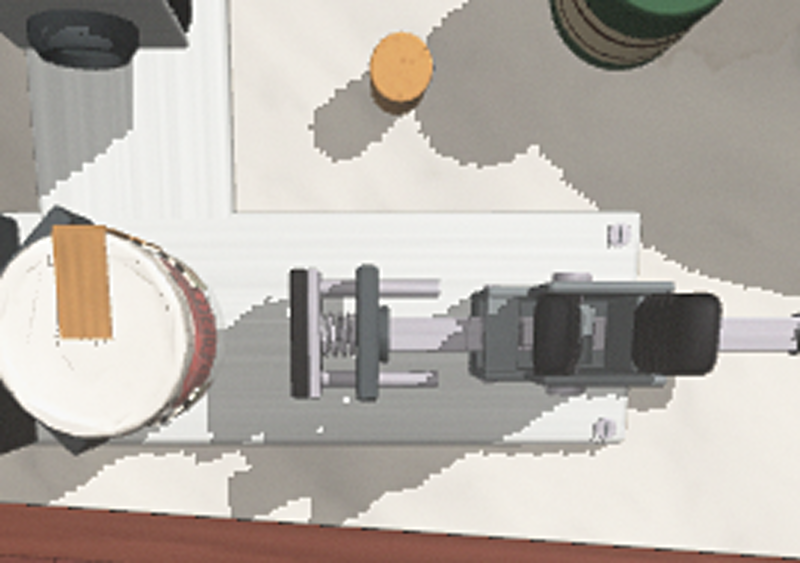

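Crop w7c shows the jar in the V with its lid centre near (92,333). Its strip runs from (84,338) to (79,226), towards the head. The pad face is near column 291, the trigger top near (555,333) and the fixed grip top near (677,334).

Run:
```python
from h import *
import pickle
np.set_printoptions(precision=4,suppress=True)
S=np.load('S.npy');f=pickle.load(open('w7.pkl','rb'));k=270/800
q=lambda u,v:(160+u*k,v*k)
def loc(w):
    c,s=np.cos(S[2]),np.sin(S[2]); d=np.asarray(w)[:2]-S[:2]; return np.round([c*d[0]+s*d[1],-s*d[0]+c*d[1]],4)
for n,u,z in(('lid',(92,333),.106),('s0',(84,338),.106),('s1',(79,226),.106),('fix +y edge top',(636,334),.145),('fix -y edge',(720,334),.145),('fix far edge',(680,293),.145),('fix near',(680,376),.145),('trig',(555,333),.14),('trig+y edge',(533,333),.14),('trig far',(555,292),.14),('trig near',(555,374),.14),('pad top+y',(291,333),.062),('pad far',(291,268),.062),('pad near',(291,398),.062)):
    w=onz(f,q(*u),z);print(n,w[:2],loc(w))
a,b=onz(f,q(84,338),.106),onz(f,q(79,226),.106);print(np.arctan2(*(b-a)[[1,0]])-S[2])
gx=np.array([S[0]-(-.1675)*np.sin(S[2]),S[1]-.1675*np.cos(S[2])]);print('grip',gx)
plan((gx[0],gx[1],.20),.07)
```

```text
lid [ 0.5327 -0.085 ] [ 0.0013 -0.0038]
s0 [ 0.5311 -0.0826] [-0.0002 -0.0013]
s1 [ 0.5633 -0.0812] [ 0.0321 -0.0022]
fix +y edge top [ 0.5437 -0.2419] [ 0.0013 -0.1611]
fix -y edge [ 0.5453 -0.2646] [ 0.0013 -0.1838]
fix far edge [ 0.555 -0.252] [ 0.0119 -0.172 ]
fix near [ 0.5336 -0.2556] [-0.0097 -0.174 ]
trig [ 0.5425 -0.2209] [ 0.0015 -0.1401]
trig+y edge [ 0.5421 -0.2149] [ 0.0015 -0.134 ]
trig far [ 0.5531 -0.2195] [ 0.0122 -0.1394]
trig near [ 0.5316 -0.2223] [-0.0094 -0.1407]
pad top+y [ 0.5368 -0.1438] [ 0.0012 -0.0627]
pad far [ 0.5583 -0.1426] [ 0.0228 -0.0631]
pad near [ 0.5145 -0.145 ] [-0.0211 -0.0624]
-0.02939171999683804
grip [ 0.5429 -0.2484]
n 4 twist 0.005
[[0.73, 0.85, 0.54], [0.73, 0.85, 0.54], [0.73, 0.85, 0.54], [0.73, 0.85, 0.54]]
```

Request:
play_rows:
  travel:
    - [0.74, 0.84, 0.4]
    - [0.74, 0.84, 0.5]
    - [0.74, 0.84, 0.5]
    - [0.74, 0.84, 0.5]
    - [0.2, 0.2, 0.1]
    - [0, 0, 0]
  twist: [0, 0, 0, 0, 0, 0]

```text
t: 21.3
eef_pos: [0.5491, -0.2522, 0.204]
ee_rot: [-3.141, 0.001, 0.072]
force: [-0.6, -0.5, -0.4]
width: 0.0878
gripper_force: 0.0
```

Run:
```python
from h import *
s=arm.get_state();print(s['t'],s['eef_pos'],s['ee_rot'][2])
plan((.5438,-.2484,.126),.07)
```

```text
21.3 [ 0.54909365 -0.25216286  0.20403751] 0.07215931376168072
n 4 twist 0.004
[[-0.05, -0.04, 0.78], [-0.05, -0.04, 0.78], [-0.05, -0.04, 0.78], [-0.05, -0.04, 0.78]]
```

Request:
play_rows:
  travel:
    - [-0.2, -0.16, 0]
    - [0, 0, 0.7]
    - [0, 0, 0.9]
    - [0, 0, 0.9]
    - [0, 0, 0.55]
    - [0, 0, 0]
  twist: [0, 0, 0, 0, 0, 0]

```text
t: 22.05
eef_pos: [0.5431, -0.2484, 0.1276]
ee_rot: [-3.141, 0.002, 0.072]
force: [0.5, 0.3, 0.9]
width: 0.0876
gripper_force: 0.0
```

Run:
```python
from h import *
s=arm.get_state();print(s['t'],s['eef_pos'],s['ee_rot'][2],s['force'])
plan((.5438,-.2484,.126),.07)
f=wrist();save(f,'w8')
for n in('trigger_tip','pad_face'):
    for r in models.boxes_of(n,'wrist')[:2]: print(n,round(r['confidence'],2),np.round(r['extent'],1))
```

```text
22.05 [ 0.54307117 -0.2484378   0.12756756] 0.07238827626488797 [0.47614187 0.30112939 0.85928161]
n 1 twist 0.016
[[0.03, 0.0, 0.06]]
trigger_tip 0.9 [242.3 250.   63.3  65.8]
trigger_tip 0.5 [172.4 212.8  85.5  66.9]
pad_face 0.7 [172.7 213.7  78.8  62.5]
pad_face 0.56 [192.6 141.2 383.5 280.7]
```

View pics/w8.png

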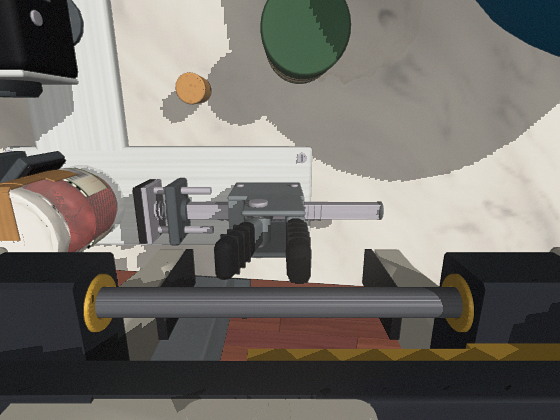

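The wrist view shows both fingers straddling the fixed grip (px 300,250) and the trigger (px 232,250). The pad is near (148,212), the jaw plate near (178,212) and the rod's tail at (378,211), so I can track these numerically.

Request:
play_rows:
  travel:
    - [0, 0, 0]
    - [0, 0, 0]
    - [0, 0, 0]
    - [0, 0, 0]
    - [0, 0, 0]
    - [0, 0, 0]
  twist: [0, 0, 0, 0, 0, 0]
  fingers: 0
  newtons: 35

```text
t: 22.95
eef_pos: [0.5443, -0.2476, 0.1314]
ee_rot: [-3.141, -0.002, 0.074]
force: [-5.9, -5.1, 16.0]
width: 0.0332
gripper_force: 29.1
```

```bash
cat > track.py <<'E'
from h import *
import sys
ref=cv2.imread('pics/w8.png')
s=arm.get_state();f=wrist();save(f,sys.argv[1]);im=f['pixels'][...,::-1].copy()
print({k:np.round(s[k],4) for k in('t','eef_pos','force','width','gripper_force')})
def tm(box,sl,sr):
    x0,x1,y0,y1=box;t=ref[y0:y1,x0:x1];a=max(0,x0-sl);b=x1+sr
    r=cv2.matchTemplate(im[y0-4:y1+4,a:b],t,cv2.TM_CCOEFF_NORMED);_,v,_,(x,y)=cv2.minMaxLoc(r)
    d=0
    if 0<x<r.shape[1]-1: l,c,q=r[y,x-1:x+2];d=.5*(l-q)/(l-2*c+q)
    return round(float(a+x+d-x0),2),y-4,round(v,2)
print('tail',tm((366,388,198,224),75,8),'jaw',tm((164,189,176,246),70,6),'pad',tm((132,160,178,246),70,6),'jar',tm((60,120,165,235),12,12))
E
python3 track.py a1
python3 - <<'E'
import sys; sys.path.insert(0,'.')
import os; os.chdir('.')
from h import *
S=np.load('S.npy');c,s_=np.cos(S[2]),np.sin(S[2])
f=wrist()
g=lambda y,z:np.array([S[0]-s_*y,S[1]+c*y,z])
for z in(.045,.062):print(z,(proj(f,g(-.06,z))-proj(f,g(-.05,z))),(proj(f,g(-.04,z))-proj(f,g(-.03,z))))
print('tail',proj(f,g(-.23,.05))-proj(f,g(-.22,.05)))
E
```

```text
{'t': np.float64(22.95), 'eef_pos': array([ 0.5443, -0.2476,  0.1314]), 'force': array([-5.8761, -5.1424, 15.968 ]), 'width': np.float64(0.0332), 'gripper_force': np.float64(29.0527)}
tail (-5.13, 1, 0.94) jaw (-1.85, 1, 0.94) pad (-1.28, 1, 0.94) jar (4.0, 1, 0.93)
0.045 [12.49769795  0.03497614] [12.50350295  0.03499239]
0.062 [13.31141998  0.03644847] [13.31800509  0.03646651]
tail [12.67551874  0.03525823]
```

Request:
play_rows:
  travel:
    - [0, 0, 0]
    - [0, 0, 0]
    - [0, 0, 0]
    - [0, 0, 0]
    - [0, 0, 0]
    - [0, 0, 0]
    - [0, 0, 0]
  twist: [0, 0, 0, 0, 0, 0, 0]
  fingers: 1

```text
t: 23.92
eef_pos: [0.5437, -0.2487, 0.1282]
ee_rot: [-3.141, 0.001, 0.072]
force: [-0.6, 1.0, -0.3]
width: 0.0864
gripper_force: 0.0
```

```bash
cat > track.py <<'E'
from h import *
import sys
ref=cv2.imread('pics/w8.png')
s=arm.get_state();f=wrist();save(f,sys.argv[1]);im=f['pixels'][...,::-1].copy()
print({k:np.round(s[k],4) for k in('t','eef_pos','force','width','gripper_force')})
T=np.eye(4);T[:3,:3]=Ro.from_euler('xyz',[3.141,.002,.0724]).as_matrix();T[:3,3]=[.5431,-.2484,.1276]
Wr=np.linalg.inv(T@np.array(f['T_tool_cam']));fr=dict(f,R=Wr[:3,:3],t=Wr[:3,3])
S=np.load('S.npy');e=np.array([-np.sin(S[2]),np.cos(S[2]),0])
def tm(n,box,sl,sr,z):
    x0,x1,y0,y1=box;t=ref[y0:y1,x0:x1];a=max(0,x0-sl);b=x1+sr
    r=cv2.matchTemplate(im[y0-5:y1+5,a:b],t,cv2.TM_CCOEFF_NORMED);_,v,_,(x,y)=cv2.minMaxLoc(r)
    d=0
    if 0<x<r.shape[1]-1: l,c,q=r[y,x-1:x+2];d=.5*(l-q)/(l-2*c+q)
    c=np.array([(x0+x1)/2,(y0+y1)/2]); m=(onz(f,c+[a+x+d-x0,y-5],z)-onz(fr,c,z))@e*1e3
    print(n,'moved mm %.1f'%m,'score %.2f'%v, 'px %.1f'%(a+x+d-x0)); return m
m0=tm('screw',(290,312,148,166),10,10,.012)
tm('jarlabel',(60,120,165,235),12,12,.07)
t=tm('tail',(366,388,198,224),80,8,.05);j=tm('jaw',(164,189,176,246),75,6,.05);p=tm('pad',(132,160,178,246),75,6,.05)
print('tail-pad %.1f jaw-pad %.1f'%(t-p,j-p))
E
python3 track.py a2
```

```text
{'t': np.float64(23.925), 'eef_pos': array([ 0.5437, -0.2487,  0.1282]), 'force': array([-0.5643,  1.0395, -0.3133]), 'width': np.float64(0.0864), 'gripper_force': np.float64(0.0)}
screw moved mm 0.2 score 0.84 px -0.6
jarlabel moved mm 0.1 score 0.97 px 0.1
tail moved mm 4.8 score 0.94 px -6.9
jaw moved mm 4.7 score 0.97 px -6.1
pad moved mm 4.9 score 0.94 px -6.3
tail-pad -0.2 jaw-pad -0.2
```

Request:
play_rows:
  travel:
    - [0, 0, 0]
    - [0, 0, 0]
    - [0, 0, 0]
    - [0, 0, 0]
    - [0, 0, 0]
    - [0, 0, 0]
  twist: [0, 0, 0, 0, 0, 0]
  fingers: 0

```text
t: 24.72
eef_pos: [0.5442, -0.2477, 0.1313]
ee_rot: [-3.141, -0.002, 0.074]
force: [-6.0, -6.6, 13.8]
width: 0.0337
gripper_force: 29.1
```

Request:
play_rows:
  travel:
    - [0, 0, 0]
    - [0, 0, 0]
    - [0, 0, 0]
    - [0, 0, 0]
    - [0, 0, 0]
    - [0, 0, 0]
    - [0, 0, 0]
  twist: [0, 0, 0, 0, 0, 0, 0]
  fingers: 1

```text
t: 25.6
eef_pos: [0.5439, -0.2488, 0.1283]
ee_rot: [-3.142, 0.0, 0.072]
force: [0.6, 0.4, 0.4]
width: 0.0871
gripper_force: 0.0
```

Request:
play_rows:
  travel:
    - [0, 0, 0]
    - [0, 0, 0]
    - [0, 0, 0]
    - [0, 0, 0]
    - [0, 0, 0]
    - [0, 0, 0]
  twist: [0, 0, 0, 0, 0, 0]
  fingers: 0

```text
t: 26.35
eef_pos: [0.5443, -0.2477, 0.1313]
ee_rot: [-3.141, -0.002, 0.074]
force: [-6.2, -5.5, 14.3]
width: 0.0334
gripper_force: 29.4
```

Request:
play_rows:
  travel:
    - [0, 0, 0]
    - [0, 0, 0]
    - [0, 0, 0]
    - [0, 0, 0]
    - [0, 0, 0]
    - [0, 0, 0]
    - [0, 0, 0]
  twist: [0, 0, 0, 0, 0, 0, 0]
  fingers: 1

```text
t: 27.22
eef_pos: [0.5438, -0.2488, 0.1283]
ee_rot: [-3.142, 0.0, 0.072]
force: [-0.3, 0.4, 0.0]
width: 0.0868
gripper_force: 0.0
```

```bash
python3 track.py a3
```

```text
{'t': np.float64(27.225), 'eef_pos': array([ 0.5438, -0.2488,  0.1283]), 'force': array([-0.2755,  0.3935,  0.0129]), 'width': np.float64(0.0868), 'gripper_force': np.float64(0.0)}
screw moved mm 0.2 score 0.88 px -0.8
jarlabel moved mm 0.2 score 0.85 px -0.1
tail moved mm 14.0 score 0.96 px -18.9
jaw moved mm 13.9 score 0.91 px -18.1
pad moved mm 14.5 score 0.90 px -18.8
tail-pad -0.6 jaw-pad -0.6
```

Request:
play_rows:
  travel:
    - [0, 0, 0]
    - [0, 0, 0]
    - [0, 0, 0]
    - [0, 0, 0]
    - [0, 0, 0]
    - [0, 0, 0]
  twist: [0, 0, 0, 0, 0, 0]
  fingers: 0

```text
t: 28.02
eef_pos: [0.5442, -0.2477, 0.1313]
ee_rot: [-3.141, -0.002, 0.074]
force: [-5.9, -5.1, 15.3]
width: 0.0336
gripper_force: 29.4
```

Request:
play_rows:
  travel:
    - [0, 0, 0]
    - [0, 0, 0]
    - [0, 0, 0]
    - [0, 0, 0]
    - [0, 0, 0]
    - [0, 0, 0]
    - [0, 0, 0]
  twist: [0, 0, 0, 0, 0, 0, 0]
  fingers: 1

```text
t: 28.9
eef_pos: [0.5438, -0.2488, 0.1283]
ee_rot: [-3.142, 0.0, 0.072]
force: [0.2, -0.7, 0.2]
width: 0.0871
gripper_force: 0.0
```

Request:
play_rows:
  travel:
    - [0, 0, 0]
    - [0, 0, 0]
    - [0, 0, 0]
    - [0, 0, 0]
    - [0, 0, 0]
    - [0, 0, 0]
  twist: [0, 0, 0, 0, 0, 0]
  fingers: 0

```text
t: 29.65
eef_pos: [0.5443, -0.2477, 0.1313]
ee_rot: [-3.141, -0.002, 0.074]
force: [-6.0, -5.1, 15.7]
width: 0.0335
gripper_force: 29.5
```

Request:
play_rows:
  travel:
    - [0, 0, 0]
    - [0, 0, 0]
    - [0, 0, 0]
    - [0, 0, 0]
    - [0, 0, 0]
    - [0, 0, 0]
    - [0, 0, 0]
  twist: [0, 0, 0, 0, 0, 0, 0]
  fingers: 1

```text
t: 30.52
eef_pos: [0.5438, -0.2488, 0.1283]
ee_rot: [-3.142, 0.0, 0.072]
force: [-0.5, -0.6, 0.0]
width: 0.0873
gripper_force: 0.0
```

Request:
play_rows:
  travel:
    - [0, 0, 0]
    - [0, 0, 0]
    - [0, 0, 0]
    - [0, 0, 0]
    - [0, 0, 0]
    - [0, 0, 0]
  twist: [0, 0, 0, 0, 0, 0]
  fingers: 0

```text
t: 31.28
eef_pos: [0.5442, -0.2477, 0.1313]
ee_rot: [-3.141, -0.002, 0.074]
force: [-6.1, -6.1, 15.0]
width: 0.0335
gripper_force: 29.5
```

Request:
play_rows:
  travel:
    - [0, 0, 0]
    - [0, 0, 0]
    - [0, 0, 0]
    - [0, 0, 0]
    - [0, 0, 0]
    - [0, 0, 0]
    - [0, 0, 0]
  twist: [0, 0, 0, 0, 0, 0, 0]
  fingers: 1

```text
t: 32.15
eef_pos: [0.5438, -0.2488, 0.1283]
ee_rot: [-3.142, 0.0, 0.072]
force: [-0.2, 0.2, -0.6]
width: 0.0873
gripper_force: 0.0
```

```bash
python3 track.py a4
```

```text
{'t': np.float64(32.15), 'eef_pos': array([ 0.5438, -0.2488,  0.1283]), 'force': array([-0.246 ,  0.2216, -0.6334]), 'width': np.float64(0.0873), 'gripper_force': np.float64(0.0)}
screw moved mm 0.2 score 0.86 px -0.7
jarlabel moved mm 0.2 score 0.69 px -0.0
tail moved mm 28.9 score 0.95 px -38.2
jaw moved mm 28.8 score 0.84 px -37.3
pad moved mm 30.2 score 0.76 px -38.9
tail-pad -1.2 jaw-pad -1.3
```

Request:
play_rows:
  travel:
    - [0, 0, 0]
    - [0, 0, 0]
    - [0, 0, 0]
    - [0, 0, 0]
    - [0, 0, 0]
    - [0, 0, 0]
  twist: [0, 0, 0, 0, 0, 0]
  fingers: 0

```text
t: 32.95
eef_pos: [0.5443, -0.2476, 0.1313]
ee_rot: [-3.141, -0.002, 0.074]
force: [-6.0, -5.0, 15.9]
width: 0.0334
gripper_force: 31.3
```

```bash
python3 track.py a5
```

```text
{'t': np.float64(32.95), 'eef_pos': array([ 0.5443, -0.2476,  0.1313]), 'force': array([-5.9998, -4.9526, 15.8626]), 'width': np.float64(0.0334), 'gripper_force': np.float64(31.3249)}
screw moved mm 0.2 score 0.78 px 0.4
jarlabel moved mm 1.0 score 0.64 px 3.0
tail moved mm 33.5 score 0.90 px -43.2
jaw moved mm 32.9 score 0.77 px -39.4
pad moved mm 31.4 score 0.78 px -36.9
tail-pad 2.1 jaw-pad 1.5
```

Request:
play_rows:
  travel:
    - [0, 0, 0]
    - [0, 0, 0]
    - [0, 0, 0]
    - [0, 0, 0]
    - [0, 0, 0]
    - [0, 0, 0]
    - [0, 0, 0]
  twist: [0, 0, 0, 0, 0, 0, 0]
  fingers: 1

```text
t: 33.88
eef_pos: [0.5438, -0.2488, 0.1282]
ee_rot: [-3.142, 0.0, 0.072]
force: [0.5, -0.7, -1.6]
width: 0.0869
gripper_force: 0.0
```

```bash
python3 track.py a6
```

```text
{'t': np.float64(33.875), 'eef_pos': array([ 0.5438, -0.2488,  0.1282]), 'force': array([ 0.5238, -0.7237, -1.5872]), 'width': np.float64(0.0869), 'gripper_force': np.float64(0.0)}
screw moved mm 0.2 score 0.86 px -0.7
jarlabel moved mm 2.2 score 0.64 px -3.1
tail moved mm 34.4 score 0.92 px -45.2
jaw moved mm 33.7 score 0.75 px -43.7
pad moved mm 32.1 score 0.76 px -41.4
tail-pad 2.3 jaw-pad 1.6
```

Request:
play_rows:
  travel:
    - [0, 0, 0]
    - [0, 0, 0]
    - [0, 0, 0]
    - [0, 0, 0]
    - [0, 0, 0]
    - [0, 0, 0]
    - [0, 0, 0]
  twist: [0, 0, 0, 0, 0, 0, 0]
  fingers: 0

```text
t: 34.8
eef_pos: [0.5446, -0.2503, 0.1316]
ee_rot: [3.138, -0.002, 0.074]
force: [-4.7, -11.0, 13.2]
width: 0.0275
gripper_force: 39.4
```

```bash
python3 track.py a7
python3 - <<'E'
from h import *
# pad vs jaw plate match against a4 (pre-contact) and a5 frames: relative shift px
im=cv2.imread('pics/a7.png')
for r in ('a5','a4'):
    ref=cv2.imread(f'pics/{r}.png')
    for n,b in(('pad',(92,124,180,246)),('jaw',(126,152,178,246)),('tail',(318,350,198,224))):
        x0,x1,y0,y1=b
        for nm,I in(('a5',cv2.imread('pics/a5.png')),('a7',im)):
            R=cv2.matchTemplate(I[y0-6:y1+6,x0-20:x1+20],ref[y0:y1,x0:x1],cv2.TM_CCOEFF_NORMED);_,v,_,p=cv2.minMaxLoc(R);print(r,n,nm,p[0]-20,round(v,2))
E
```

```text
{'t': np.float64(34.8), 'eef_pos': array([ 0.5446, -0.2503,  0.1316]), 'force': array([ -4.7476, -11.0409,  13.2194]), 'width': np.float64(0.0275), 'gripper_force': np.float64(39.3589)}
screw moved mm 0.1 score 0.89 px -3.2
jarlabel moved mm 1.7 score 0.63 px -2.2
tail moved mm 39.2 score 0.92 px -54.4
jaw moved mm 38.8 score 0.69 px -50.8
pad moved mm 32.3 score 0.74 px -41.9
tail-pad 6.9 jaw-pad 6.5
a5 pad a5 0 1.0
a5 pad a7 -5 0.88
a5 jaw a5 0 1.0
a5 jaw a7 -11 0.92
a5 tail a5 0 1.0
a5 tail a7 -11 0.95
a4 pad a5 2 0.89
a4 pad a7 -3 0.84
a4 jaw a5 -3 0.89
a4 jaw a7 -14 0.86
a4 tail a5 -5 0.94
a4 tail a7 -16 0.95
```

Request:
play_rows:
  travel:
    - [0, 0, 0]
    - [0, 0, 0]
    - [0, 0, 0]
    - [0, 0, 0]
  twist: [0, 0, 0, 0]

```text
t: 35.35
eef_pos: [0.5447, -0.2508, 0.1316]
ee_rot: [3.138, -0.003, 0.073]
force: [-5.2, -5.5, 16.2]
width: 0.0266
gripper_force: 38.7
```

```bash
python3 track.py a8
python3 - <<'E'
from h import *
np.set_printoptions(precision=4,suppress=True)
S=np.load('S.npy')
for c in('wrist','top','scene'):
    f=wrist() if c=='wrist' else imaging.grab_frame(c)
    save(f,'fin_'+c)
    h=cv2.cvtColor(f['pixels'],cv2.COLOR_RGB2HSV);m=cv2.inRange(h,(8,70,110),(22,200,255))
    ctr=proj(f,np.array([S[0]+.015,S[1],.106]));M=np.zeros_like(m);cv2.circle(M,tuple(int(x) for x in ctr),40 if c=='wrist' else 10,255,-1)
    P=np.argwhere((m>0)&(M>0))[:,::-1].astype(float);print(c,ctr,len(P))
    if len(P)>15:
        W=np.array([onz(f,p,.106)[:2] for p in P]);cc=np.cos(S[2]);ss=np.sin(S[2]);L=(W-S[:2])@np.array([[cc,-ss],[ss,cc]]);L=L[(abs(L[:,1])<.02)&(abs(L[:,0]-.016)<.022)]
        print('strip station mean',L.mean(0),L.min(0),L.max(0), 'slope',np.polyfit(L[:,0],L[:,1],1))
E
```

```text
{'t': np.float64(35.35), 'eef_pos': array([ 0.5447, -0.2508,  0.1316]), 'force': array([-5.1701, -5.4543, 16.1761]), 'width': np.float64(0.0266), 'gripper_force': np.float64(38.7326)}
screw moved mm 0.2 score 0.88 px -3.9
jarlabel moved mm 1.8 score 0.63 px -3.1
tail moved mm 39.3 score 0.92 px -55.0
jaw moved mm 39.0 score 0.69 px -51.6
pad moved mm 32.4 score 0.72 px -42.6
tail-pad 6.8 jaw-pad 6.6
wrist [  1.3945 217.5755] 754
strip station mean [ 0.0181 -0.0051] [ 0.0003 -0.0198] [0.0377 0.0032] slope [-0.2456 -0.0006]
top [319.363  257.4991] 57
strip station mean [ 0.0157 -0.0062] [-0.0038 -0.0195] [0.0339 0.0149] slope [ 0.086  -0.0075]
scene [332.1029 206.535 ] 33
strip station mean [0.0182 0.0018] [ 0.0038 -0.0056] [0.0336 0.009 ] slope [-0.1259  0.0041]
```

Run:
```python
import cv2,numpy as np
for n in('w8','a5','a7','a8'):
    g=cv2.cvtColor(cv2.imread(f'pics/{n}.png'),cv2.COLOR_BGR2GRAY)
    print(n)
    for r in(235,245,255,265): print(r,' '.join('%d'%v for v in g[r,205:330:3]))
from h import *
wrist()
for n in('trigger_tip','trigger'):
    for r in models.boxes_of(n,'wrist')[:3]: print(n,round(r['confidence'],2),np.round(r['extent'],1))
```

```text
w8
235 137 136 139 136 138 50 45 46 43 44 36 35 36 49 36 36 38 96 95 61 71 65 62 63 62 62 64 37 39 41 46 46 44 50 55 227 216 218 218 215 216 216
245 142 140 139 140 36 42 43 48 43 35 33 48 39 42 38 41 33 54 53 92 65 64 61 66 62 62 62 37 38 35 43 46 48 50 47 107 219 219 219 220 218 217
255 139 135 139 73 38 40 40 42 37 33 38 44 36 44 32 45 94 93 91 89 89 91 90 90 92 90 92 39 42 42 43 46 49 50 50 56 221 222 219 219 220 219
265 139 137 137 138 37 41 36 36 38 35 32 37 29 33 214 214 218 219 221 221 219 219 218 221 222 219 221 114 42 41 39 43 46 42 43 66 219 219 219 219 221 221
a5
235 150 151 151 151 151 152 152 152 154 90 94 94 94 73 40 38 36 40 40 51 60 76 63 70 67 69 70 68 53 39 44 48 45 44 47 225 231 231 232 231 231 229
245 159 157 157 158 157 157 157 156 157 157 157 159 159 37 42 41 47 45 38 43 48 69 70 66 71 69 69 54 39 40 43 48 49 50 46 74 234 234 233 233 231 231
255 49 160 146 147 146 147 145 146 145 147 147 37 43 46 43 44 45 43 39 46 73 91 89 88 89 92 91 77 37 45 48 47 51 49 41 44 49 53 49 151 149 151
265 44 101 144 146 147 146 143 91 81 85 35 39 36 38 39 39 39 33 31 38 238 234 23
[... 661 characters left out ...]
152 152 152 151 153 153 152 114 97 99 95 95 61 40 44 39 43 39 51 73 65 70 70 71 69 71 53 40 44 45 48 51 50 191 234 231 232 232 231 230 230 229
245 136 133 137 136 135 135 137 133 135 135 134 139 34 40 45 43 40 41 47 71 70 69 68 68 70 69 37 38 46 44 45 49 46 76 233 233 234 233 234 232 230 228
255 48 45 47 46 44 153 147 146 146 146 147 145 146 54 37 42 45 41 55 97 92 96 96 93 92 97 36 42 46 47 47 44 46 43 53 50 81 147 148 148 149 148
265 39 42 46 44 40 91 99 104 105 104 89 86 65 30 36 35 35 32 39 236 234 233 234 235 234 238 30 40 38 40 42 42 41 36 42 45 49 92 118 125 150 149
trigger_tip 0.67 [251.4 248.7  31.8  58.6]
trigger 0.86 [251.8 247.1  24.6  57.8]
trigger 0.74 [167.2 141.2 330.1 279.7]
```

Request:
play_rows:
  travel:
    - [0, 0, 0]
    - [0, 0, 0]
    - [0, 0, 0]
    - [0, 0, 0]
    - [0, 0, 0]
    - [0, 0, 0]
    - [0, 0, 0]
    - [0, 0, 0]
  twist: [0, 0, 0, 0, 0, 0, 0, 0]

```text
t: 36.7
eef_pos: [0.5447, -0.2508, 0.1315]
ee_rot: [3.138, -0.003, 0.073]
force: [-4.4, -5.5, 15.2]
width: 0.0268
gripper_force: 38.7
```

```bash
python3 track.py a9
python3 - <<'E'
from h import *
# dark trigger/fixed edges, and pad/plate geometry: profile along the rail
for n in('w8','a4','a5','a9'):
    g=cv2.cvtColor(cv2.imread(f'pics/{n}.png'),cv2.COLOR_BGR2GRAY)
    for r in(188,200): print(n,r,' '.join('%d'%v for v in g[r,80:200:2]))
E
```

```text
{'t': np.float64(36.7), 'eef_pos': array([ 0.5447, -0.2508,  0.1315]), 'force': array([-4.3579, -5.5099, 15.1848]), 'width': np.float64(0.0268), 'gripper_force': np.float64(38.7313)}
screw moved mm 0.2 score 0.88 px -3.8
jarlabel moved mm 1.8 score 0.63 px -3.1
tail moved mm 39.3 score 0.92 px -55.0
jaw moved mm 39.0 score 0.70 px -51.6
pad moved mm 32.4 score 0.72 px -42.6
tail-pad 6.9 jaw-pad 6.6
w8 188 72 175 183 180 179 176 173 166 165 161 156 155 145 118 90 94 162 155 154 201 209 221 219 220 220 222 165 41 48 48 72 188 182 99 104 101 101 184 179 177 178 174 95 92 91 89 95 81 64 68 76 175 172 171 168 169 167 168 168 167
w8 200 105 104 100 96 96 90 90 106 105 93 89 86 103 98 100 97 94 93 91 148 144 143 139 138 137 136 139 32 45 49 44 115 173 162 101 103 102 107 66 64 63 66 139 77 90 92 91 86 62 61 65 71 76 70 58 101 225 218 219 217
a4 188 127 182 177 178 175 173 174 82 22 29 32 80 114 117 109 100 100 102 118 155 152 156 126 88 88 89 90 64 62 59 58 61 153 150 150 151 145 140 139 139 138 136 136 136 135 135 125 223 219 219 218 219 218 217 217 218 217 217 219 217
a4 200 105 100 100 9
[... 417 characters left out ...]
 234 232 233 233
a5 200 122 118 112 111 108 102 99 100 62 42 44 43 78 190 188 106 114 111 115 61 62 62 95 97 98 95 90 61 64 66 64 76 81 76 64 77 155 155 155 156 152 238 233 233 231 232 232 231 233 232 232 234 232 232 232 232 233 231 233 232
a9 188 202 199 196 193 195 184 16 27 25 73 118 128 133 112 112 85 91 92 95 86 70 63 62 62 67 134 134 132 131 168 163 163 164 162 161 160 160 160 160 159 157 160 156 155 152 238 234 232 234 232 233 233 233 233 233 233 233 234 233 234
a9 200 114 106 105 101 99 81 42 43 41 68 193 191 110 111 113 66 99 100 97 98 80 58 62 65 66 65 70 70 63 60 161 154 153 156 153 156 156 152 150 237 233 232 231 232 233 232 233 233 233 232 233 232 233 234 232 234 233 233 232 233
```

```bash
python3 -c "
from station import arm
print(arm.job_done())"
```

```text
the job is handed in; nothing more can be done
None
```

I handed the job in with the jar standing in the V-block, its seal turned to within about 0.03 rad of the lens before clamping (not re-measured since), and the trigger still squeezed with the pad pushed in about 8 mm by my image measurement (6.5 mm needed, 13 mm bottoms out); the handover call returned no verdict.

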